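Set the rocking pegboard down on its spacer

ROBOT

A 7-joint arm with a two-finger parallel gripper is mounted at the origin on the work surface. World frame = base frame: x ahead of the robot, y to its left, z up, the work surface at z = 0. Lengths are in mm, angles in rad, forces in N, time in s.
With the tool pointing down it reaches from about 400 to 750 mm from the base axis. Payload 19.5 kg.
Tool frame: the origin (TCP) lies at the centre of the arm's flange, where the gripper is bolted on; the fingertips stand 173 mm ahead of it and the grasp point (between the pads) lies 155 mm ahead of it; z points along the fingers, y is the line along which they close (so a half turn about z gives the same grasp; the last joint's range is limited). The gripper opens to 85 mm and grips with 20 to 120 N. Pads are 22 mm wide; open, the fingers measure 114 mm over their backs; the gripper's body (76 mm by 85 mm) begins 54 mm behind the grasp point. The pads swing forward as they close: fully open they stand 13 mm farther back than shut.
Start: joints at [-1.22, 0.707, -0.028, 1.485, 0.022, 0.951, -0.075], TCP at [220.09, 531.203, 404.668] pointing down, gripper open.
Joint ranges: [-2.71, 2.71], [-0.32, 2.16], [-1.57, 1.52], [0, 2.45], [-1.46, 4.6], [0, 2.02], [-2.83, 2.83]. Speed limits (rad/s): [1.89, 1.89, 2.57, 2.57, 3.01, 3.01, 3.01].

INTERFACE

Orientations are given as [roll, pitch, yaw] about the fixed x, y, z axes, in that order (R = Rz(yaw) Ry(pitch) Rx(roll)).
In Python, from station import r gives the robot as it stands. The module is installed in compiled form; this text tells all that it offers.
- The arm moves only by the shell command python3 -m creep 'ROWS'. ROWS is JSON, a list of rows, each an object with "grip": the opening, from 0 (shut) to 1 (fully open); "dp": the shift along the tool's x, y, z in units of 40 mm (1.0 is 40 mm), a list of three; "roll": the turn about the tool's z in rad. In form: [{"grip": grip, "dp": [dx, dy, dz], "roll": roll}, ...]. A call has exactly 5 rows; each row is the pose to reach, as a shift and turn from the pose commanded when the call began, along the tool's axes at that moment; what a row does not reach only later rows make up. A row lasts 1/12 s, in which the tool goes at most 41.7 mm and 7.16 degrees, less where a joint would pass 70% of its speed; a pose out of reach is approached as far as the arm can. A call with a gripper value outside its range is refused whole. The fingers move at their own pace and stop on an object; the grip force is fixed at half the most. Time passes only in rows, so rows that repeat a pose let the fingers close, or fill a call up. It gives the time, the measured TCP pose, the force, the opening and the grip force at its end, in the units of the state.
- r.observe(): the state, without advancing time (a new reading comes with each control period).
- r.grab_frame(name): name is "scene" or "top" or "wrist"; returns a dict with "color" (400x640x3 uint8, red, green, blue), "depth" (400x640 float32, mm along the optical axis (not along the pixel's ray), 0 where there is no reading), "mtx" (3x3 intrinsics, pixels), "T" (4x4, takes a point from camera to world coordinates). Camera axes: x right, y down, z forward; pixel columns grow to the right and rows downward; lengths in mm; the calibration is good to about 2 mm. A picture is of the moment at which its call begins.
- r.hand_in(): hands the job in; it is judged then, once.
Trained networks look in a picture, given as the dict that the camera call returned (one of the last four; its "shot" number tells which), for a name from the list of things; names that differ only in an ending like _2 or _b are one class to them, and where a whole thing is asked for, a point or a joint stands for the part that bears it (a point fixed in the world has none). Each returns a list of dicts, best first, with "conf" (0 to 1); they miss things now and then, are a little off and sometimes report something else, mostly with a low value. They report only what shows in the picture. A call takes as long as a camera call. They do not tell look-alikes from the thing itself.
- r.regions_of(picture, target): "pixels" (400x640 bool, what is visible of it) and "rect" ([centre column, centre row, width, height] in pixels, round what is visible of it).
The state is a dict: "time_s": time; "q": joint angles; "qvel": joint speeds; "joint_torque": joint torques, N m; "tcp_pos": TCP position; "tool_rot": TCP orientation; "ft_force": force on the tool from outside, world axes, zero at the start; "torque": the same for the moment, N m; "gripper_width": opening from 0.0 (shut) to 1.0 (fully open); "gripper_force": force on a finger pad.
Only numpy, scipy, OpenCV 4.12 (cv2) and the standard library are available. Lean on these libraries where they do the work, as an engineer would, in place of code of your own. Each camera call takes 0.05 s, during which the arm holds its last target. There are 200 camera calls.

TASK

The pegboard on the wardrobe's side wall hangs crooked on its one screw at the top middle. Slide the flat wooden spacer along the shelf, end first and square to the wall, in under the board's lower edge near whichever end has room for it, right in until it meets the wall (or nearly so), and let go of it. Then press that end of the board down until its lower edge sits firmly on the spacer, and finish while still holding it pressed there with a firm push of about 10 N, as for driving the next screw, leaving the other things on the shelf where they are.

Things in the scene. Friction and masses are not known exactly. Their poses are not given: they have to be found in the camera images.
- spacer_center (a point): Centre of the spacer: a plain pale wooden bar, 130 x 30 x 12 mm, about 45 g, both ends alike, lying flat and loose on the shelf (the work surface, z = 0), so this point is 6 mm above the shelf. x axis along the 130 mm length, y along the 30 mm width, z up. (The dark tapering thing is a door wedge, not the spacer.)
- wall: Fixed white side wall of the wardrobe, 400 mm long, 260 high, 18 thick. Origin on the shelf at the foot of its inner face, below the board's screw. x runs along the wall to its far end (away from the robot), y into the wall (the room side is -y), z up. The board hangs on the room side, 10 to 24 mm from the inner face; the space below and behind it is free except for the screw's sleeve.
- board (a joint): Turn of the pegboard on its one screw (top middle, 25 mm below the top edge), rad, -0.11 to 0.11. 0 is level; positive: far end (+x of wall) raised, near end low; negative: near end raised. The gap below is 14 mm when level, else it grows toward the raised end. The board stays as it is left; turning it takes 0.07 to 0.17 N m (1 to 2 N at 85 mm out).
- board_top_near (a point): Point on the pegboard's top edge, mid-depth (17 mm from the wall's inner face), 85 mm from the middle toward the near end (-x of wall). The edge is a flat ledge 14 mm deep that can be pressed from above, 214 mm above the shelf when level; the wall behind rises to 260 mm. Axes as the wall's, turned with the board.
- board_top_far (a point): The same on the top edge, 85 mm toward the far end (+x of wall). The pegboard is a perforated steel pan 240 mm long, 200 high, 14 deep, its screw 189 mm above the shelf; a key hook and a spring clip stand out up to 25 mm from the upper middle of its front.
- board_low_near (a point): Point on the board's lower edge, mid-depth, 85 mm toward the near end: its height above the shelf is the gap there. Level, it is 14 mm up; as the board turns this edge also shifts up to 18 mm sideways, toward the raised end.
- board_low_far (a point): The same on the lower edge, 85 mm toward the far end.
- hairbrush: Bystander: wooden hair brush lying bristles up, about 235 x 62 x 29 mm. Its x axis runs along it, head toward +x; origin at the neck, on the underside.
- cup: Bystander: ceramic cup standing upright, 80 mm across, 90 mm high; origin at the centre of its underside.
- padlock: Bystander: steel padlock lying flat, 68 x 46 x 20 mm, shackle toward its +x; origin under the middle of its case.
- wedge: Bystander: dark door wedge, 100 x 36 mm, rising from 4 to 26 mm toward its +x; origin at the centre of its underside.
There are look-alikes about, which are no part of the job. Of the things that look like the part that bears spacer_center, the middle-sized one is meant.

How it is judged:
By the outcome, as a careful person would: the job done as asked, in the order asked, and still so for the second after the job is handed in, while the arm keeps its last pose, push and grip.
It also fails if it takes over 51 s, if anything falls off the work surface, if the arm or the gripper's body presses on something with over 40 N, if the wrist force passes 120 N, or if a joint passes its speed limit or range.

## Working session

There is one attempt and no reset: what is moved stays moved. The work goes in short steps, Python scripts to look and compute and a shell command to move; the robot and the scene stay as the last step left them, time stands still between calls to the robot, and variables do not carry over. Pictures are saved under pics/ and viewed, at most 10 in all, crops included, and the job is handed in when it is done.

```bash
mkdir -p pics; cat > h.py <<'E'
import numpy as np, cv2
from station import r
def pts(f,mask):
    v,u=np.nonzero(mask&(f["depth"]>0)); d=f["depth"][v,u]; K=f["mtx"]
    P=np.stack([(u-K[0,2])/K[0,0]*d,(v-K[1,2])/K[1,1]*d,d,np.ones_like(d)])
    return (f["T"]@P)[:3].T
def save(f,n): cv2.imwrite("pics/"+n,f["color"][:,:,::-1])
E
python3 - <<'E'
from h import *
s=r.observe(); print(s["time_s"],s["tcp_pos"],s["tool_rot"],s["ft_force"])
fs={}
for c in("scene","top"):
    f=r.grab_frame(c); save(f,c+"1.png"); 
    print(c,f["T"][:3,3].round(),f["T"][:3,2].round(2))
    for n in("spacer_center","wall","board","hairbrush","cup","padlock","wedge"):
        for o in r.regions_of(f,n)[:4]:
            P=pts(f,o["pixels"])
            if len(P)<5: continue
            b=cv2.minAreaRect(P[:,:2].astype(np.float32))
            print(n,round(o["conf"],2),np.round(o["rect"]),"rect",np.round(b[0]),np.round(b[1]),round(b[2],1),"z",np.percentile(P[:,2],[2,50,98]).round())
E
```

```text
0.0 [220.05013484 531.14542987 404.23314791] [-3.14048489e+00  2.98775035e-05  2.74881583e+00] [ 0.21760884 -0.05491709 -0.43340849]
scene [905. 310. 916.] [-0.41 -0.39 -0.82]
spacer_center 0.88 [314. 213.  19.  41.] rect [476. -98.] [130.  35.] 31.2 z [ 1. 13. 16.]
spacer_center 0.83 [322. 133.  18.  40.] rect [ 214. -299.] [199.  44.] 45.2 z [ 3. 18. 21.]
spacer_center 0.5 [294. 179.  14.  25.] rect [ 423. -232.] [87. 20.] 59.6 z [ 6.  9. 13.]
spacer_center 0.49 [384. 273.  41. 128.] rect [513. 157.] [325.  40.] 21.1 z [  3. 214. 217.]
wall 0.85 [395. 275.  70. 203.] rect [430. 164.] [636. 113.] 21.4 z [  2. 217. 264.]
board 0.8 [384. 271.  42. 130.] rect [480. 145.] [395.  40.] 20.6 z [  1. 214. 217.]
hairbrush 0.73 [247. 278.  84.  65.] rect [749. -88.] [ 67. 235.] 87.3 z [ 1. 15. 29.]
hairbrush 0.18 [382. 273.  46. 125.] rect [519. 158.] [313.  38.] 20.6 z [ 19. 214. 217.]
cup 0.74 [260. 140.  27.  36.] rect [ 371. -427.] [178.  76.] 41.6 z [ 5. 62. 92.]
cup 0.53 [382. 273.  43. 125.] rect [486. 149.] [380.  33.] 20.5 z [ 32. 214. 217.]
cup 0.36 [224. 179.  15.  28.] rect [ 562.
[... 584 characters left out ...]
25.] 20.7 z [ 22. 213. 264.]
board 0.8 [205. 179.  56. 103.] rect [571. 183.] [284.  47.] 20.9 z [ 18. 173. 216.]
board 0.59 [313. 114.  23.  86.] rect [752. -93.] [ 63. 237.] 82.8 z [ 5. 14. 26.]
hairbrush 0.59 [312. 114.  23.  88.] rect [751. -92.] [ 62. 234.] 82.8 z [ 7. 14. 26.]
cup 0.95 [434. 245.  38.  30.] rect [ 407. -396.] [74. 79.] 0.5 z [ 0. 42. 92.]
cup 0.44 [202. 179.  56. 107.] rect [572. 183.] [284.  48.] 20.9 z [ 13. 172. 216.]
padlock 0.73 [420. 134.  21.  22.] rect [ 703. -374.] [51. 75.] 78.4 z [-3. 16. 23.]
wedge 0.8 [428. 184.  38.  34.] rect [ 561. -399.] [104.  42.] 55.6 z [-1. 13. 26.]
wedge 0.37 [435. 244.  39.  31.] rect [ 407. -410.] [ 75. 108.] 0.5 z [-0. 41. 92.]
```

View pics/scene1.png

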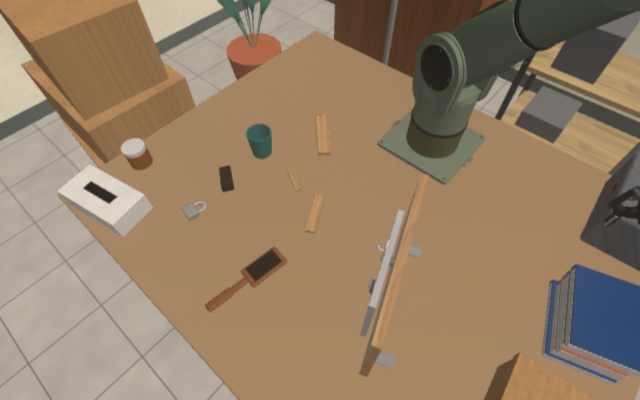

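View pics/top1.png

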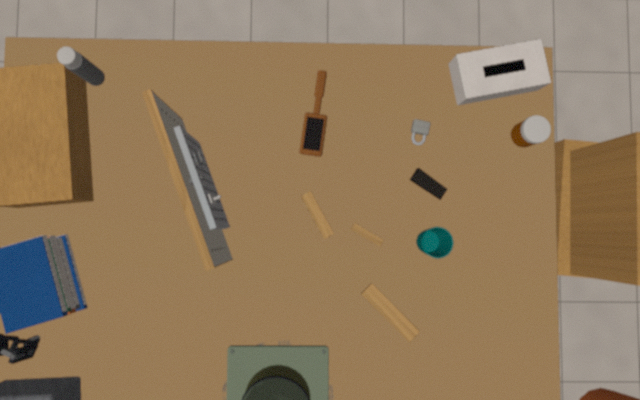

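```bash
python3 - <<'E'
from h import *
for c in("scene","top"):
    f=r.grab_frame(c); A=np.ones((400,640),bool); P=pts(f,A)
    # wall top (z~260)
    W=P[(abs(P[:,2]-261)<4)&(P[:,1]>50)]
    b=cv2.minAreaRect(W[:,:2].astype(np.float32)); print(c,"walltop",np.round(b[0],1),np.round(b[1],1),b[2],W[:,2].mean())
    print(cv2.boxPoints(b).round())
    a=np.radians(20.9); x=np.array([np.cos(a),np.sin(a)]); y=np.array([-x[1],x[0]])
    print("wally range",np.percentile(W[:,:2]@y,[1,5,50,95,99]).round(1),"wallx",np.percentile(W[:,:2]@x,[1,99]).round(1))
    # board top ledge
    o=r.regions_of(f,"board")[0]; B=pts(f,o["pixels"]); T=B[(B[:,2]>195)&(B[:,2]<235)]
    bx,by=T[:,:2]@x,T[:,:2]@y
    for lo in range(int(bx.min())//20*20,int(bx.max()),20):
        m=(bx>=lo)&(bx<lo+20)
        if m.sum()>2: print(lo+10,m.sum(),"z",np.percentile(T[m,2],[50,90]).round(1),"y",np.percentile(by[m],[5,50,95]).round(1))
    for o in r.regions_of(f,"spacer_center"):
        S=pts(f,o["pixels"]); S=S[S[:,2]>5]; b=cv2.minAreaRect(S[:,:2].astype(np.float32))
        print("sp",S.mean(0).round(1),cv2.boxPoints(b).round().tolist())
E
```

```text
scene walltop [340.3 177.5] [479.9 656.8] 68.19849395751953 262.2690447076709
[[ -54.   77.]
 [ 556. -167.]
 [ 734.  278.]
 [ 125.  522.]]
wally range [-11.7 -10.9  -1.8   7.4 374.6] wallx [  6.3 775.6]
450 9 z [214.2 215.3] y [-34.2 -28.4 -23.8]
470 44 z [214.2 215.9] y [-34.1 -28.7 -23. ]
490 41 z [214.  215.4] y [-34.  -29.  -23.5]
510 47 z [214.4 216. ] y [-34.  -28.  -22.3]
530 55 z [214.4 216.1] y [-34.5 -28.1 -22. ]
550 54 z [214.6 216.5] y [-34.3 -28.3 -21.8]
570 56 z [214.8 215.9] y [-34.7 -28.3 -22.2]
590 60 z [215.5 216.7] y [-34.4 -28.1 -21.8]
610 55 z [215.2 216.5] y [-33.9 -28.3 -22.5]
630 62 z [215.2 216.9] y [-33.8 -27.7 -22. ]
650 65 z [215.7 217.1] y [-34.2 -28.5 -22. ]
670 69 z [215.7 217.5] y [-34.4 -28.1 -21.9]
690 88 z [214.7 217.2] y [-34.2 -28.  -21.6]
sp [ 226.9 -287.    17.4] [[146.0, -340.0], [176.0, -370.0], [300.0, -244.0], [269.0, -214.0]]
sp [477.  -96.8  12.7] [[410.0, -117.0], [426.0, -144.0], [540.0, -80.0], [524.0, -52.0]]
sp [ 428.9 -224.1    9.4] [[397.0, -258.0], [413.0, -268.0], [455.0, -198.0], [438.0, -188.0]]
top walltop [415.2 254.2] [285.2 
[... 323 characters left out ...]
.2 -28.7 -21.4]
530 68 z [212.6 215.2] y [-34.4 -28.7 -21.6]
550 65 z [212.7 215.3] y [-34.5 -29.5 -22.3]
570 66 z [213.5 216. ] y [-34.3 -28.9 -21.8]
590 71 z [213.4 215.9] y [-34.3 -29.1 -21.2]
610 69 z [213.8 216. ] y [-34.2 -28.6 -21.1]
630 71 z [213.2 216.2] y [-34.3 -29.1 -21.2]
650 72 z [213.8 215.9] y [-34.3 -29.  -21. ]
670 63 z [214.2 216.3] y [-34.3 -29.  -22.3]
690 54 z [213.8 216.7] y [-34.3 -30.1 -23.2]
sp [476.1 -97.   11.5] [[413.0, -115.0], [428.0, -142.0], [540.0, -79.0], [525.0, -52.0]]
sp [ 221.6 -290.6   15.6] [[144.0, -340.0], [173.0, -369.0], [298.0, -242.0], [269.0, -213.0]]
sp [ 423.1 -232.     8.4] [[393.0, -264.0], [410.0, -274.0], [455.0, -199.0], [438.0, -189.0]]
```

```bash
python3 - <<'E'
from h import *
for c in("top","scene"):
    f=r.grab_frame(c); P=pts(f,np.ones((400,640),bool)); 
    a=np.radians(20.9); x=np.array([np.cos(a),np.sin(a)]); y=np.array([-x[1],x[0]])
    wx,wy,z=P[:,:2]@x,P[:,:2]@y,P[:,2]
    m=(wy>-9)&(wy<6)&(z>250)&(z<270)&(wx>385)&(wx<765); print(c,"wall slope",np.polyfit(wx[m],z[m],1),"yaw corr",np.degrees(np.polyfit(wx[m],wy[m],1)[0]))
    m=(wy>-32)&(wy<-23)&(z>195)&(z<235)&(wx>450)&(wx<705); p=np.polyfit(wx[m],z[m],1); print("board slope",p,np.polyval(p,575),"yawcorr",np.degrees(np.polyfit(wx[m],wy[m],1)[0]),wx[m].min(),wx[m].max())
    m=(abs(z)<4)&(wy>-250)&(wy<-80)&(wx>440)&(wx<720); print("floor",np.polyfit(wx[m],z[m],1), z[m].mean())
    # front face extents
    m=(wy>-42)&(wy<-20)&(z>5)&(z<205)
    for lo in range(420,740,20):
        k=m&(wx>=lo)&(wx<lo+20)
        if k.sum()>3: print(lo+10,k.sum(),"zmin",np.percentile(z[k],[0,5,20]).round(1))
    for zz in range(10,220,30):
        k=m&(z>=zz)&(z<zz+30)
        if k.sum()>3: print("z",zz+15,"wx",np.percentile(wx[k],[1,99]).round(1))
f=r.grab_frame("top"); cv2.imwrite("pics/crop.png",cv2.resize(f["color"][80:280,140:250,::-1],None,fx=3,fy=3,interpolation=cv2.INTER_CUBIC))
E
```

```text
top wall slope [8.74168969e-04 2.60709694e+02] yaw corr -0.00565427555898218
board slope [8.31654731e-03 2.08789421e+02] 213.57143603597558 yawcorr -0.004183766052330077 457.48966134073754 697.04750555082
floor [ 4.72297121e-05 -3.28950504e-01] -0.3015611691318422
450 34 zmin [25.3 37.6 74.6]
470 105 zmin [ 5.2 23.  56.6]
490 106 zmin [ 5.5 22.6 59.9]
510 110 zmin [13.  26.9 63.7]
530 91 zmin [ 5.1 24.7 65.2]
550 100 zmin [ 5.2 26.8 70.8]
570 105 zmin [ 5.1 24.6 58.8]
590 103 zmin [12.1 27.3 56.8]
610 111 zmin [17.8 31.2 67.8]
630 97 zmin [13.5 25.3 59.6]
650 86 zmin [14.5 23.9 54.9]
670 105 zmin [14.3 24.9 63.2]
690 90 zmin [16.5 25.6 60.2]
z 25 wx [ 75.6 693.8]
z 55 wx [ 74.5 694.8]
z 85 wx [ 73.9 696. ]
z 115 wx [ 73.5 694.7]
z 145 wx [ 74.  696.1]
z 175 wx [ 73.3 693.1]
z 205 wx [ 74.5 693.9]
scene wall slope [-1.53164906e-03  2.63280680e+02] yaw corr 0.0038689007432329897
board slope [-2.5700984e-03  2.1623552e+02] 214.75771294159048 yawcorr -0.019352273978531214 456.20084948198536 696.4914632449025
floor [-8.57811888e-04  1.34939861e+00] 0.8421710393773361
510 4 zmin [168.7 169.1 170.3]
530 27 zmin [130.3 136.9 141.1]
570 10 zmin [167.  176.9 190.3]
590 4 zmin [191.2 191.4 192.1]
610 11 zmin [151.4 151.9 152.5]
630 33 zmin [133.8 135.3 151. ]
650 7 zmin [141.5 144.5 151.6]
690 190 zmin [14.9 27.9 64.4]
z 25 wx [ 70.4 697.3]
z 55 wx [ 70.7 697.3]
z 85 wx [ 72.5 696.9]
z 115 wx [ 69.8 697. ]
z 145 wx [ 70.9 696.7]
z 175 wx [ 70.  696.6]
z 205 wx [ 71.1 696.4]
```

```bash
python3 -m creep '[{"grip":1,"dp":[0,0,-1],"roll":0},{"grip":1,"dp":[0,0,-2],"roll":0},{"grip":1,"dp":[0,0,-2.2],"roll":0.1},{"grip":1,"dp":[-1,-0.7,-2.2],"roll":0.2},{"grip":1,"dp":[-2,-1.4,-2.2],"roll":0.3}]'
```

```text
time_s: 1.67
tcp_pos: [264.4, 460.6, 492.8]
tool_rot: [3.141, -0.001, 2.447]
ft_force: [2.5, -0.1, 0.3]
gripper_width: 1.002
gripper_force: 0.0
```

View pics/crop.png

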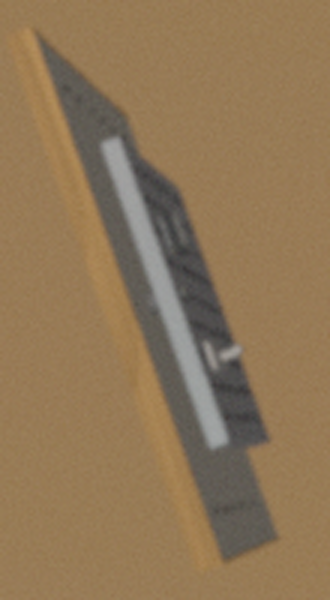

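```bash
python3 -m creep '[{"grip":1,"dp":[-0.9,-0.3,0],"roll":0.12},{"grip":1,"dp":[-1.9,-0.6,0],"roll":0.24},{"grip":1,"dp":[-2.9,-0.9,0],"roll":0.36},{"grip":1,"dp":[-3.9,-1.2,0],"roll":0.48},{"grip":1,"dp":[-4.8,-1.5,0],"roll":0.6}]'
python3 - <<'E'
from h import *
f=r.grab_frame("wrist"); save(f,"w1.png"); print(f["T"].round(2), r.observe()["q"])
P=pts(f,np.ones((400,640),bool)); 
a=np.radians(20.9); x=np.array([np.cos(a),np.sin(a)]); y=np.array([-x[1],x[0]])
wx,wy,z=P[:,:2]@x,P[:,:2]@y,P[:,2]
m=(wy>-8)&(wy<6)&(z>245)&(z<275)&(wx>385)&(wx<765); print("wall slope",np.polyfit(wx[m],z[m],1),m.sum())
m=(wy>-33)&(wy<-22)&(z>195)&(z<235)&(wx>450)&(wx<705); p=np.polyfit(wx[m],z[m],1); print(m.sum(),"board slope",p,np.polyval(p,575),wx[m].min(),wx[m].max(),wy[m].min())
E
```

```text
time_s: 2.08
tcp_pos: [375.2, 289.9, 492.9]
tool_rot: [3.141, -0.0, 1.842]
ft_force: [0.6, 0.1, 0.4]
gripper_width: 1.001
gripper_force: 0.0
[[ 9.6000e-01  2.5000e-01  8.0000e-02  3.5336e+02]
 [ 2.7000e-01 -9.1000e-01 -3.0000e-01  3.6799e+02]
 [ 0.0000e+00  3.1000e-01 -9.5000e-01  4.6194e+02]
 [ 0.0000e+00  0.0000e+00  0.0000e+00  1.0000e+00]] [-0.85922953  0.45942202  0.24241477  1.68335348 -0.12166718  1.01320364
 -0.322177  ]
wall slope [2.41735070e-02 2.43192864e+02] 1295Traceback (most recent call last):
  File "<stdin>", line 7, in <module>
    raise TypeError("expected non-empty vector for x")
TypeError: expected non-empty vector for x
```

View pics/w1.png

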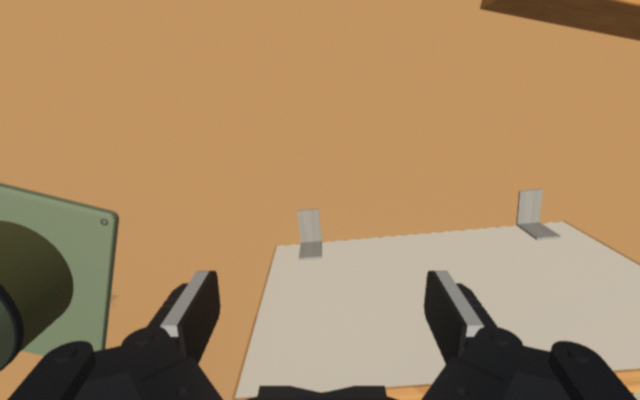

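```bash
python3 -m creep '[{"grip":1,"dp":[-1,-0.1,0],"roll":0.12},{"grip":1,"dp":[-2,-0.2,0],"roll":0.24},{"grip":1,"dp":[-3,-0.4,0],"roll":0.36},{"grip":1,"dp":[-4,-0.5,0],"roll":0.48},{"grip":1,"dp":[-5,-0.7,0],"roll":0.6}]'
python3 - <<'E'
from h import *
f=r.grab_frame("wrist"); save(f,"w2.png")
P=pts(f,np.ones((400,640),bool)); 
a=np.radians(20.9); x=np.array([np.cos(a),np.sin(a)]); y=np.array([-x[1],x[0]])
wx,wy,z=P[:,:2]@x,P[:,:2]@y,P[:,2]
for lo in range(450,700,20):
    k=(wx>=lo)&(wx<lo+20)&(wy>-45)&(wy<-15)
    b=k&(z>2)
    t=k&(wy>-33)&(z>200)&(z<230)
    if b.sum()>10: print(lo+10,b.sum(),"low",np.percentile(z[b],[1,5]).round(1),"top",t.sum(),np.median(z[t]) if t.sum() else 0)
E
```

```text
time_s: 2.55
tcp_pos: [402.2, 90.4, 492.9]
tool_rot: [3.141, -0.0, 1.243]
ft_force: [1.2, 0.5, -0.4]
gripper_width: 1.005
gripper_force: 0.0
460 532 low [14.4 26.1] top 360 212.99811972637292
480 810 low [14.4 16.6] top 549 213.1474403599443
500 845 low [14.3 17.3] top 574 213.31748311990296
520 884 low [14.2 19.1] top 603 213.35757784489797
540 929 low [14.5 18.8] top 636 213.53391572471082
560 1006 low [14.5 21. ] top 651 213.73274526204102
580 389 low [14.2 15.2] top 114 213.7343222784794
600 184 low [14.2 14.8] top 0 0
620 150 low [14.3 14.8] top 0 0
640 14 low [14.4 14.6] top 0 0
```

View pics/w2.png

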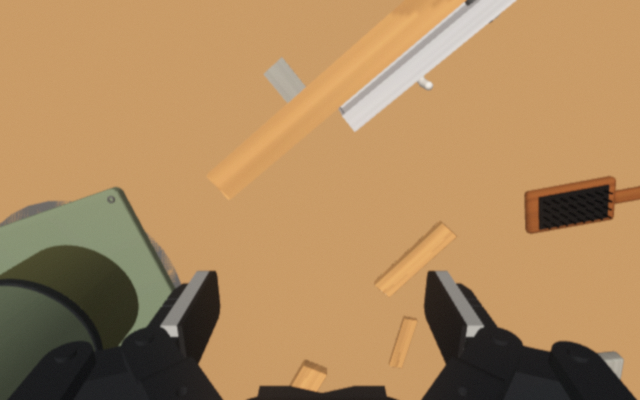

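```bash
python3 -m creep '[{"grip":1,"dp":[-0.8,0.4,0],"roll":0.12},{"grip":1,"dp":[-1.6,0.8,0.2],"roll":0.24},{"grip":1,"dp":[-2.4,1.2,0.5],"roll":0.36},{"grip":1,"dp":[-3.2,1.6,0.9],"roll":0.48},{"grip":1,"dp":[-4,2,1.3],"roll":0.6}]'
python3 -m creep '[{"grip":1,"dp":[-0.2,0.4,0.8],"roll":0.1},{"grip":1,"dp":[-0.4,0.6,1.6],"roll":0.13},{"grip":1,"dp":[-0.4,0.6,2.4],"roll":0.13},{"grip":1,"dp":[-0.4,0.6,2.8],"roll":0.13},{"grip":1,"dp":[-0.4,0.6,2.8],"roll":0.13}]'
python3 - <<'E'
from h import *
s=r.observe(); t=s["tcp_pos"]; yaw=s["tool_rot"][2]; print(s["q"].round(2) if hasattr(s["q"],"round") else s["q"])
f=r.grab_frame("wrist"); save(f,"w3.png")
for o in r.regions_of(f,"spacer_center"):
    S=pts(f,o["pixels"]); S=S[(S[:,2]>7)&(S[:,2]<18)]
    if len(S)<20: continue
    b=cv2.minAreaRect(S[:,:2].astype(np.float32)); c=np.array(b[0]); B=cv2.boxPoints(b); e=max(B[1]-B[0],B[2]-B[1],key=np.linalg.norm); 
    if e[0]<0:e=-e
    th=np.arctan2(e[1],e[0]); u=e/np.linalg.norm(e); g=c-50*u; d=g-t[:2]
    X=np.array([np.cos(yaw),np.sin(yaw)]);Y=np.array([X[1],-X[0]])
    print(o["conf"],c.round(1),np.round(b[1]),np.degrees(th),S[:,2].mean(),"go units",d@X/40,d@Y/40,"roll",yaw-th)
E
```

```text
time_s: 3.02
tcp_pos: [427.4, -86.5, 440.3]
tool_rot: [3.141, -0.001, 0.644]
ft_force: [1.0, 0.2, -0.1]
gripper_width: 1.005
gripper_force: 0.0
time_s: 3.43
tcp_pos: [428.9, -113.8, 326.3]
tool_rot: [-3.139, 0.003, 0.518]
ft_force: [-0.3, 0.4, -0.2]
gripper_width: 0.999
gripper_force: 0.0
[-0.04  0.7   0.4   2.05 -0.55  0.5  -0.28]
0.9 [ 271.3 -241.3] [35. 41.] -45.196728 14.784171951498923 go units -5.327227531058899 -0.3910317033009655 roll 1.3071634650696935
0.83 [ 424.3 -231.1] [87. 21.] 59.993805 8.147634228998287 go units -2.6309325280296547 3.1195792325438094 roll -0.5287577628622828
0.72 [475.2 -99.2] [130.  30.] 29.429323 11.854329864575462 go units -0.06445463680883204 0.2501706308643147 roll 0.004693079041403703
```

View pics/w3.png

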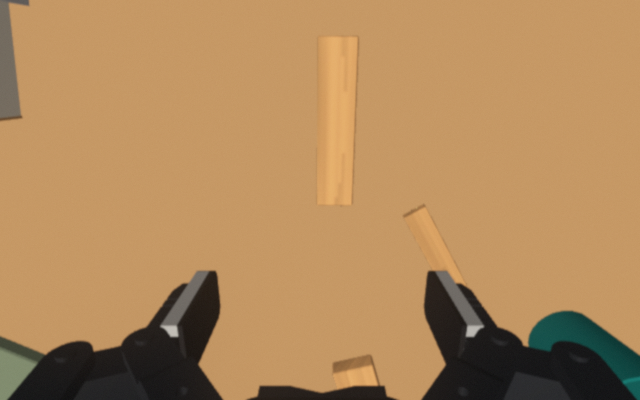

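```bash
python3 -m creep '[{"grip":0.65,"dp":[0,0.25,0.5],"roll":0},{"grip":0.65,"dp":[0,0.25,1.3],"roll":0},{"grip":0.65,"dp":[0,0.25,2.1],"roll":0},{"grip":0.65,"dp":[0,0.25,2.8],"roll":0},{"grip":0.65,"dp":[0,0.25,3.2],"roll":0}]'
python3 -m creep '[{"grip":0.65,"dp":[0,0,0.2],"roll":0},{"grip":0.65,"dp":[0,0,0.4],"roll":0},{"grip":0.65,"dp":[0,0,0.5],"roll":0},{"grip":0.65,"dp":[0,0,0.53],"roll":0},{"grip":0.65,"dp":[0,0,0.53],"roll":0}]'
```

```text
time_s: 3.95
tcp_pos: [434.6, -122.3, 199.8]
tool_rot: [3.141, -0.001, 0.519]
ft_force: [0.2, 0.2, -0.3]
gripper_width: 0.652
gripper_force: 0.0
time_s: 4.37
tcp_pos: [434.5, -122.4, 180.1]
tool_rot: [3.141, -0.001, 0.519]
ft_force: [0.2, -0.5, 0.3]
gripper_width: 0.655
gripper_force: 0.0
```

```bash
python3 -m creep '[{"grip":0.65,"dp":[0,0,0.05],"roll":0},{"grip":0.65,"dp":[0,0,0.1],"roll":0},{"grip":0.3,"dp":[0,0,0.1],"roll":0},{"grip":0.2,"dp":[0,0,0.1],"roll":0},{"grip":0.2,"dp":[0,0,0.1],"roll":0}]'
python3 -m creep '[{"grip":0.2,"dp":[0,0,0],"roll":0},{"grip":0.2,"dp":[0,0,0],"roll":0},{"grip":0.2,"dp":[0,0,0],"roll":0},{"grip":0.2,"dp":[0,0,0],"roll":0},{"grip":0.2,"dp":[0,0,0],"roll":0}]'
```

```text
time_s: 4.78
tcp_pos: [434.2, -122.5, 175.9]
tool_rot: [3.141, -0.0, 0.519]
ft_force: [-0.8, 0.2, 5.8]
gripper_width: 0.33
gripper_force: 58.7
time_s: 5.2
tcp_pos: [434.2, -122.5, 175.9]
tool_rot: [3.141, -0.0, 0.519]
ft_force: [-1.6, 0.7, 8.8]
gripper_width: 0.33
gripper_force: 59.1
```

```bash
python3 -m creep '[{"grip":0.2,"dp":[0,0,-0.07],"roll":0},{"grip":0.2,"dp":[0.5,-0.05,-0.07],"roll":-0.1},{"grip":0.2,"dp":[1.1,-0.1,-0.07],"roll":-0.2},{"grip":0.2,"dp":[1.8,-0.2,-0.07],"roll":-0.3},{"grip":0.2,"dp":[2.6,-0.3,-0.07],"roll":-0.4}]'
```

```text
time_s: 5.62
tcp_pos: [519.1, -60.1, 178.7]
tool_rot: [-3.141, 0.001, 0.923]
ft_force: [0.5, 0.0, -0.1]
gripper_width: 0.326
gripper_force: 59.6
```

```bash
python3 -m creep '[{"grip":0.2,"dp":[0.5,0.14,0],"roll":-0.11},{"grip":0.2,"dp":[1.0,0.28,0],"roll":-0.22},{"grip":0.2,"dp":[1.5,0.42,0],"roll":-0.33},{"grip":0.2,"dp":[2,0.56,0],"roll":-0.44},{"grip":0.2,"dp":[2.5,0.7,0.02],"roll":-0.54}]'
```

```text
time_s: 6.03
tcp_pos: [602.2, 2.8, 177.9]
tool_rot: [-3.142, 0.001, 1.465]
ft_force: [-0.8, -0.4, 1.0]
gripper_width: 0.329
gripper_force: 59.6
```

```bash
python3 -m creep '[{"grip":0.2,"dp":[0.45,0.5,0],"roll":-0.12},{"grip":0.2,"dp":[0.9,1,0],"roll":-0.24},{"grip":0.2,"dp":[1.4,1.5,0],"roll":-0.36},{"grip":0.2,"dp":[1.75,1.85,0.03],"roll":-0.471},{"grip":0.2,"dp":[1.75,1.85,0.05],"roll":-0.471}]'
cat > m.py <<'E'
from h import *
import sys
s=r.observe(); t=s["tcp_pos"]; print(t,s["tool_rot"],s["ft_force"])
f=r.grab_frame("wrist"); save(f,sys.argv[1])
a=np.radians(20.9); x=np.array([np.cos(a),np.sin(a)]); y=np.array([-x[1],x[0]])
print("tcp wall",t[:2]@x-576.5,t[:2]@y+10.5)
for o in r.regions_of(f,"spacer_center"):
    S=pts(f,o["pixels"]); S=S[(S[:,2]>7)&(S[:,2]<20)]
    if len(S)<20: continue
    Q=np.c_[S[:,:2]@x-576.5,S[:,:2]@y+10.5]; b=cv2.minAreaRect(Q.astype(np.float32))
    print(o["conf"],"wallframe",np.round(b[0],1),np.round(b[1],1),b[2],"z",np.percentile(S[:,2],[5,50,95]),"ymax",Q[:,1].max(),cv2.boxPoints(b).round(1).tolist())
E
python3 m.py w4.png
```

```text
time_s: 6.45
tcp_pos: [684.8, 66.5, 176.0]
tool_rot: [3.138, -0.001, 1.94]
ft_force: [2.0, 9.6, 19.7]
gripper_width: 0.327
gripper_force: 61.9
[684.80439801  66.48936572 175.96246417] [ 3.13781195e+00 -8.25564159e-04  1.93989961e+00] [ 2.04212505  9.64456352 19.72954215]
tcp wall 86.96661596275374 -171.68108791995903
0.8 wallframe [  87.4 -126.7] [ 30.2 124.9] 0.0647522434592247 z [10.76039207 11.81366608 12.85904312] ymax -64.2533299508268 [[72.30000305175781, -64.30000305175781], [72.4000015258789, -189.1999969482422], [102.5999984741211, -189.1999969482422], [102.4000015258789, -64.19999694824219]]
```

View pics/w4.png

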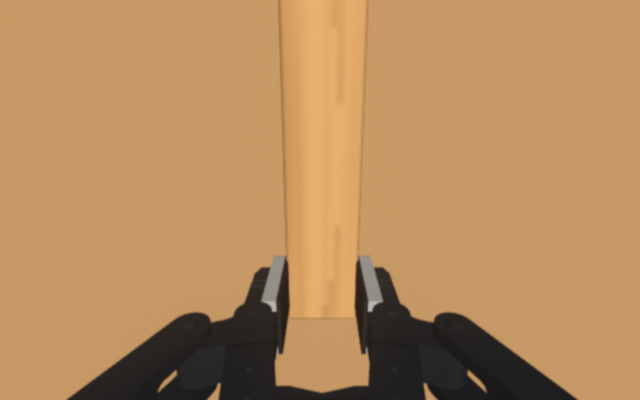

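```bash
python3 -m creep '[{"grip":0.2,"dp":[0,0,-0.03],"roll":0},{"grip":0.2,"dp":[0.3,0,-0.03],"roll":0},{"grip":0.2,"dp":[0.6,0,-0.03],"roll":0},{"grip":0.2,"dp":[0.9,0.0,-0.03],"roll":0},{"grip":0.2,"dp":[1.15,0.0,-0.03],"roll":0}]'
```

```text
time_s: 6.97
tcp_pos: [665.9, 108.5, 176.7]
tool_rot: [-3.141, -0.001, 1.931]
ft_force: [0.7, -0.3, -1.3]
gripper_width: 0.332
gripper_force: 59.6
```

```bash
python3 -m creep '[{"grip":0.2,"dp":[0.1,0,0],"roll":0},{"grip":0.2,"dp":[0.2,0,0],"roll":0},{"grip":0.2,"dp":[0.27,0,0],"roll":0},{"grip":0.2,"dp":[0.27,0,0],"roll":0},{"grip":0.2,"dp":[0.27,0,0],"roll":0}]'
```

```text
time_s: 7.38
tcp_pos: [663.0, 116.1, 176.7]
tool_rot: [-3.141, 0.0, 1.929]
ft_force: [-0.4, 0.0, -0.1]
gripper_width: 0.329
gripper_force: 59.6
```

```bash
python3 -m creep '[{"grip":0.2,"dp":[0.04,0,0],"roll":0},{"grip":0.2,"dp":[0.08,0,0],"roll":0},{"grip":0.2,"dp":[0.11,0,0],"roll":0},{"grip":0.2,"dp":[0.13,0,0],"roll":0},{"grip":0.2,"dp":[0.13,0,0],"roll":0}]'
```

```text
time_s: 7.8
tcp_pos: [661.4, 120.4, 176.8]
tool_rot: [3.141, 0.002, 1.929]
ft_force: [2.6, -6.7, -0.7]
gripper_width: 0.329
gripper_force: 59.6
```

```bash
python3 -m creep '[{"grip":0.2,"dp":[0.01,0,0],"roll":0},{"grip":0.2,"dp":[0.02,0,0],"roll":0},{"grip":0.2,"dp":[0.03,0,0],"roll":0},{"grip":0.2,"dp":[0.03,0,0],"roll":0},{"grip":0.2,"dp":[0.03,0,0],"roll":0}]'
```

```text
time_s: 8.22
tcp_pos: [661.2, 120.7, 176.9]
tool_rot: [3.141, 0.004, 1.929]
ft_force: [3.9, -10.8, 1.1]
gripper_width: 0.329
gripper_force: 59.6
```

```bash
python3 -m creep '[{"grip":0.2,"dp":[-0.03,0,0],"roll":0},{"grip":0.5,"dp":[-0.04,0,0],"roll":0},{"grip":0.7,"dp":[-0.04,0,0],"roll":0},{"grip":0.7,"dp":[-0.04,0,0],"roll":0},{"grip":0.7,"dp":[-0.04,0,0],"roll":0}]'
python3 -m creep '[{"grip":0.7,"dp":[0,0,0],"roll":0},{"grip":0.7,"dp":[0,0,-0.2],"roll":0},{"grip":0.7,"dp":[0,0,-0.5],"roll":0},{"grip":0.7,"dp":[0,0,-1],"roll":0},{"grip":0.7,"dp":[-0.5,0,-1.8],"roll":0}]'
python3 m.py w5.png
```

```text
time_s: 8.63
tcp_pos: [661.1, 121.2, 176.7]
tool_rot: [-3.142, -0.0, 1.93]
ft_force: [-0.2, -0.1, -0.8]
gripper_width: 0.702
gripper_force: 0.0
time_s: 9.05
tcp_pos: [667.0, 105.8, 248.6]
tool_rot: [-3.139, -0.003, 1.934]
ft_force: [0.5, 1.1, -0.7]
gripper_width: 0.699
gripper_force: 0.0
[666.99487918 105.78952182 248.5904497 ] [-3.13904735 -0.00323678  1.93387005] [ 0.52685277  1.07331588 -0.74967385]
tcp wall 84.3487428369416 -128.61337413694517
0.74 wallframe [ 84.4 -78.1] [106.8  30.1] 89.48147583007812 z [10.69029615 11.80737529 12.90957263] ymax -24.694247051019858 [[68.80000305175781, -131.3000030517578], [98.9000015258789, -131.60000610351562], [99.9000015258789, -24.799999237060547], [69.80000305175781, -24.5]]
```

View pics/w5.png

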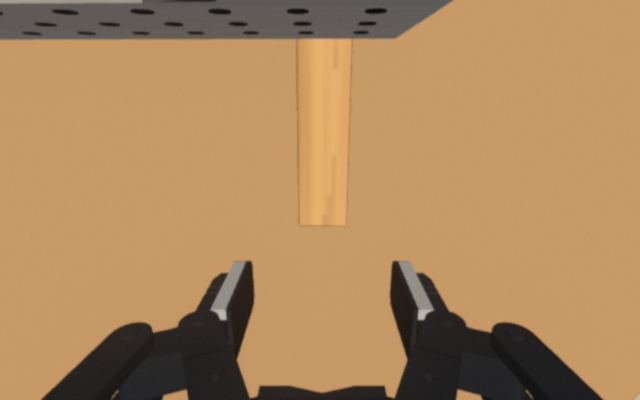

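```bash
python3 -m creep '[{"grip":0.3,"dp":[-0.4,0,-0.8],"roll":0},{"grip":0,"dp":[-0.4,0,-1.7],"roll":0},{"grip":0,"dp":[-0.4,0,-2.6],"roll":0},{"grip":0,"dp":[-0.4,0,-3.5],"roll":0},{"grip":0,"dp":[-0.4,0,-4.4],"roll":0.01}]'
python3 -m creep '[{"grip":0,"dp":[0.5,0,-0.1],"roll":0},{"grip":0,"dp":[1.2,0,-0.1],"roll":0},{"grip":0,"dp":[1.9,0,-0.1],"roll":0},{"grip":0,"dp":[2.6,0,-0.1],"roll":0},{"grip":0,"dp":[2.9,0,-0.1],"roll":0}]'
python3 - <<'E'
from h import *
s=r.observe(); t=s["tcp_pos"]; print(t,s["tool_rot"],s["ft_force"],s["gripper_width"])
a=np.radians(20.9); x=np.array([np.cos(a),np.sin(a)]); y=np.array([-x[1],x[0]])
w=np.array([t[:2]@x-576.5,t[:2]@y+10.5]); print("wall",w)
yaw=s["tool_rot"][2]; d=(85-w[0])*x+(-17-w[1])*y; X=np.array([np.cos(yaw),np.sin(yaw)]);print(d@X/40,d@np.array([X[1],-X[0]])/40)
f=r.grab_frame("wrist"); P=pts(f,np.ones((400,640),bool)); wx,wy,z=P[:,:2]@x-576.5,P[:,:2]@y+10.5,P[:,2]
m=(z>205)&(z<225)&(wx>-130)&(wx<130)&(wy>-35)&(wy<0); print(m.sum(), np.percentile(wy[m],[1,50,99]) if m.any() else 0, np.median(z[m]))
E
```

```text
time_s: 9.57
tcp_pos: [673.3, 87.0, 427.8]
tool_rot: [3.141, 0.0, 1.92]
ft_force: [0.5, -0.2, 0.2]
gripper_width: 0.007
gripper_force: 0.0
time_s: 9.98
tcp_pos: [632.7, 199.8, 429.8]
tool_rot: [3.141, -0.002, 1.923]
ft_force: [-0.4, 1.3, 0.6]
gripper_width: -0.001
gripper_force: 0.0
[632.67493061 199.80616761 429.79203753] [ 3.14054809e+00 -1.89032535e-03  1.92283710e+00] [-0.40177681  1.30252936  0.55644308] -0.0009327633138637826
wall [ 85.82620345 -28.53937319]
0.2881979490341344 -0.02432659593972817
2891 [-25.25127523 -22.82092584 -20.4288898 ] 213.9237477202644
```

```bash
python3 -m creep '[{"grip":0,"dp":[0.26,-0.02,0],"roll":0.01},{"grip":0,"dp":[0.26,-0.02,0.2],"roll":0.01},{"grip":0,"dp":[0.26,-0.02,0.5],"roll":0.01},{"grip":0,"dp":[0.26,-0.02,0.8],"roll":0.01},{"grip":0,"dp":[0.26,-0.02,0.95],"roll":0.01}]'
python3 -m creep '[{"grip":0,"dp":[0,0,0],"roll":0},{"grip":0,"dp":[0,0,0.02],"roll":0},{"grip":0,"dp":[0,0,0.05],"roll":0},{"grip":0,"dp":[0,0,0.08],"roll":0},{"grip":0,"dp":[0,0,0.1],"roll":0}]'
```

```text
time_s: 10.45
tcp_pos: [630.0, 204.7, 389.1]
tool_rot: [-3.14, 0.001, 1.908]
ft_force: [-0.3, 0.2, -0.3]
gripper_width: 0.004
gripper_force: 0.0
time_s: 10.87
tcp_pos: [630.1, 205.7, 387.1]
tool_rot: [3.14, 0.0, 1.91]
ft_force: [0.5, -0.2, 2.9]
gripper_width: -0.002
gripper_force: 1.2
```

```bash
python3 -m creep '[{"grip":0,"dp":[0,0,-0.15],"roll":0},{"grip":0,"dp":[0.05,0,-0.15],"roll":0},{"grip":0,"dp":[0.1,0,-0.15],"roll":0},{"grip":0,"dp":[0.1,0,-0.08],"roll":0},{"grip":0,"dp":[0.1,0,0],"roll":0}]'
python3 -m creep '[{"grip":0,"dp":[0,0,0.01],"roll":0},{"grip":0,"dp":[0,0,0.02],"roll":0},{"grip":0,"dp":[0,0,0.03],"roll":0},{"grip":0,"dp":[0,0,0.04],"roll":0},{"grip":0,"dp":[0,0,0.04],"roll":0}]'
```

```text
time_s: 11.28
tcp_pos: [628.5, 209.8, 386.5]
tool_rot: [3.141, -0.0, 1.91]
ft_force: [1.9, 2.2, 4.1]
gripper_width: -0.004
gripper_force: 1.3
time_s: 11.7
tcp_pos: [628.5, 209.7, 385.8]
tool_rot: [3.141, -0.0, 1.91]
ft_force: [-3.5, 1.5, 11.8]
gripper_width: 0.001
gripper_force: 5.9
```

```bash
python3 -m creep '[{"grip":0,"dp":[0,0,0],"roll":0},{"grip":0,"dp":[0,0,0],"roll":0},{"grip":0,"dp":[0,0,0],"roll":0},{"grip":0,"dp":[0,0,0],"roll":0},{"grip":0,"dp":[0,0,0],"roll":0}]'
python3 - <<'E'
from h import *
a=np.radians(20.9); x=np.array([np.cos(a),np.sin(a)]); y=np.array([-x[1],x[0]])
print(r.observe()["ft_force"])
for c in("top","scene"):
    f=r.grab_frame(c); P=pts(f,np.ones((400,640),bool)); wx,wy,z=P[:,:2]@x-576.5,P[:,:2]@y+10.5,P[:,2]
    m=(wy>-22)&(wy<-12)&(z>205)&(z<222)&(wx>-125)&(wx<45); p=np.polyfit(wx[m],z[m],1); print(c,"slope",p,m.sum())
    if c=="top": cv2.imwrite("pics/crop2.png",cv2.resize(f["color"][80:280,140:260,::-1],None,fx=3,fy=3,interpolation=cv2.INTER_CUBIC))
    else: cv2.imwrite("pics/crop3.png",cv2.resize(f["color"][180:360,330:450,::-1],None,fx=3,fy=3,interpolation=cv2.INTER_CUBIC))
E
```

```text
time_s: 12.12
tcp_pos: [628.5, 209.7, 385.7]
tool_rot: [3.141, -0.0, 1.91]
ft_force: [-3.5, 1.6, 12.2]
gripper_width: 0.003
gripper_force: 6.0
[-3.5126655   1.57576411 12.19264943]
top slope [-1.64339480e-02  2.13662869e+02] 341Traceback (most recent call last):
  File "<stdin>", line 6, in <module>
    raise TypeError("expected non-empty vector for x")
TypeError: expected non-empty vector for x
```

```bash
python3 -m creep '[{"grip":0,"dp":[0,0,-0.004],"roll":0},{"grip":0,"dp":[0,0,-0.004],"roll":0},{"grip":0,"dp":[0,0,-0.004],"roll":0},{"grip":0,"dp":[0,0,-0.004],"roll":0},{"grip":0,"dp":[0,0,-0.004],"roll":0}]'
```

```text
time_s: 12.63
tcp_pos: [628.5, 209.7, 385.8]
tool_rot: [3.141, -0.0, 1.91]
ft_force: [-2.0, 1.1, 9.9]
gripper_width: -0.002
gripper_force: 5.1
```

View pics/crop2.png

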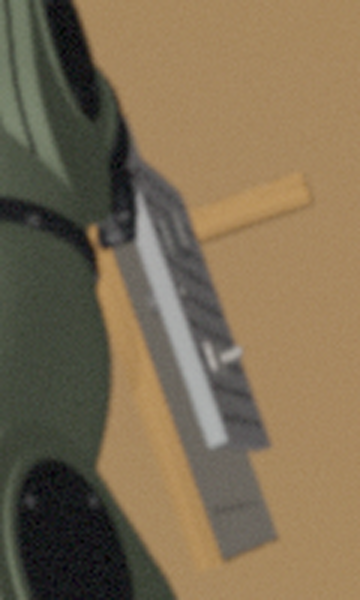

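```bash
python3 -c "from station import r; print(r.hand_in())"
```

```text
the job is handed in; nothing more can be done
None
```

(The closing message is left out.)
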